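Turn the blade plate over beneath the low shelf

ROBOT

A 6-joint arm with a two-finger parallel gripper is mounted at the origin on the work surface. World frame = base frame: x ahead of the robot, y to its left, z up, the work surface at z = 0. Lengths are in mm, angles in degrees, forces in N, time in s.
With the tool pointing down it reaches from about 350 to 850 mm from the base axis. Payload 8.1 kg.
Tool frame: the origin (TCP) lies on the mounting face of the last link; the fingertips stand 173 mm ahead of it and the grasp point (between the pads) lies 155 mm ahead of it; z points along the fingers, y is the direction in which the jaws open and shut (so a half turn about z gives the same grasp; the last joint's range is limited). The gripper opens to 85 mm and grips with 20 to 120 N. Pads are 22 mm wide; open, the fingers measure 114 mm over their backs; the gripper's body (76 mm by 85 mm) begins 54 mm behind the grasp point. The pads swing forward as they close: fully open they stand 13 mm farther back than shut.
Start: joints at [-81.956, 7.471, 85.268, -0, 87.261, -4.893], TCP at [134.352, -584.77, 404.692] pointing down, gripper open.
Joint ranges: [-169.43, 169.43], [-51.17, 129.36], [1.28, 143.12], [-76.62, 256.62], [0, 156.53], [-152.29, 152.29]. Speed limits (degrees/s): [136.94, 136.94, 159.86, 180, 180, 180].

INTERFACE

Orientations are given as [roll, pitch, yaw] about the fixed x, y, z axes, in that order (R = Rz(yaw) Ry(pitch) Rx(roll)).
In Python, from bench import * gives the robot as it stands.
- The arm moves only by the tool arm_command, never from a script. Its argument "plan" is a list of rows, each an object of numbers: "jaw": the closure, from 0 (fully open) to 1 (shut); "dx", "dy", "dz": the shift along the tool's x, y, z in mm; "wx", "wy", "wz": the turn, a rotation vector about the tool's x, y, z in rad. A call has 1 to 12 rows; each row is the pose to reach, as a shift and turn from the pose commanded when the call began, along the tool's axes at that moment; what a row does not reach only later rows make up. A row lasts 1/10 s, in which the tool goes at most 50 mm and 8.59 degrees, less where a joint would pass 70% of its speed; a pose out of reach is approached as far as the arm can. A call with a gripper value outside its range is refused whole. The fingers move at their own pace and stop on an object; "squeeze" is the grip in N (left out, the last holds). Time passes only in rows, so rows that repeat a pose let the fingers close. It gives the time, the measured TCP pose, the force and the opening at its end, in the units of the state.
- sense(): the state, without advancing time (a new reading comes with each control period).
- snapshot(name): name is "scene" or "side" or "wrist"; returns a dict with "pixels" (480x640x3 uint8, red, green, blue), "fx", "fy", "cx", "cy" (pixels), "k1" (the pictures are not rectified: a ray, as slopes to the right and down, at radius r is drawn at 1 + k1 r^2 times it, then the intrinsics apply), "extrinsics" (4x4, takes a point from camera to world coordinates). Camera axes: x right, y up, looking along -z (the intrinsics and any distortion apply to the point x, -y, -z); pixel columns grow to the right and rows downward; lengths in mm; the calibration is good to about 2 mm. A picture is of the moment at which its call begins. There is no depth.
- hand_in(): hands the job in, once; it reports no verdict.
Trained networks look in the newest picture that a camera, given by its name, has taken for a name from the list of things; names that differ only in an ending like _2 or _b are one class to them, and where a whole thing is asked for, a point or a joint stands for the part that bears it (a point fixed in the world has none). Each returns a list of dicts, best first, with "score" (0 to 1); they miss things now and then, are a little off and sometimes report something else, mostly with a low value. They report only what shows in the picture. A call takes as long as a camera call.
- recognise(camera, target): "box" ([left, top, width, height] in pixels, round what is visible of it).
- pinpoint(camera, target): "pixel" ([column, row] in pixels: a listed point, or the origin of a listed thing).
The state is a dict: "time": time; "joint_pos": joint angles; "qd": joint speeds; "joint_efforts": joint torques, N m; "tool_pos": TCP position; "tcp_rot": TCP orientation; "ft_force": force on the tool from outside, world axes, zero at the start; "wrist_torque": the same for the moment, N m; "finger_gap": finger opening in mm.
Only numpy, scipy, OpenCV 4.12 (cv2) and the standard library are available. Lean on these libraries where they do the work, as an engineer would, in place of code of your own. Each camera call takes 0.05 s, during which the arm holds its last target.

TASK

Beneath the low shelf two hinged clamping plates carry blade blanks. Turn the plate with the yellow handle right over, up past upright and down onto the rests on the other side of its hinge, so that it lies flat with its black, unground face up, and let go. Do not strike the shelf, and leave the plate with the blue handle as it is.

Things in the scene. Friction and masses are not known exactly. Their poses are not given: they have to be found in the camera images.
- yellow_plate (a joint): Hinge angle (rad) of the yellow-handled plate, 170 mm along the hinge, 110 mm wide, 8 mm thick. Axis level, 45 mm above the table, along the shelf's x. 0: flat on the shelf's +y side (left from the robot), bright face up; 1.57 upright, top edge at 155 mm; 3.14 (end stop): flat on the right, black face up. Starts at 0 to 0.35. Stiff: stays where left, takes up to 7 N at the handle.
- yellow_handle (a point): Centre of its yellow handle: a free-turning round sleeve, 20 mm diameter, 64 mm long, parallel to the hinge axis and 80 mm from it, in the plate's plane. It sticks out toward the robot, centre 62 mm before the plate's edge and 100 mm before the shelf board; free above and below. Height 45 mm with the plate flat, 125 mm upright. Site x: hinge axis, away from the robot; y: from hinge to handle.
- blue_handle (a point): Centre of the blue handle of the other plate, not to be moved. That plate is alike in all but colour, on a parallel hinge 280 mm to one side (left or right varies), and may stand at any angle.
- shelf: Fixed low shelf: wooden board 150 mm (x) by 600 mm (y), underside 175 mm and top 193 mm above the table, a steel cheek at each end, far strip up to 205 mm, small loose things on top. Origin on the table below the board's centre; x away from the robot, y to its left. The plates stand beneath it, hinges at y = +140 and -140 mm; an upright plate clears the board by 20 mm.

How it is judged:
By the outcome, as a careful person would: the job done as asked, in the order asked, and still so for the second after the job is handed in, with the robot touching nothing.
It also fails if it takes over 42 s, if anything falls off the work surface, if the arm or the gripper's body presses on something with over 40 N, if the wrist force passes 120 N, or if a joint passes its speed limit or range.

## Working session

There is one attempt and no reset: what is moved stays moved. The work goes in short steps, Python scripts to look and compute and a tool call to move; the robot and the scene stay as the last step left them, time stands still between calls to the robot, and variables do not carry over. Pictures are saved under pics/ and viewed, and the job is handed in when it is done.

Besides the shell and the picture viewer there is one more tool, called after "Request:" as name(argument=value, ...), one argument or row to a line, values as JSON. arm_command: Moves the arm, as the interface text tells. Its arguments: {"type":"object","properties":{"plan":{"type":"array"},"squeeze":{"type":"number"}},"required":["plan"]}

```bash
mkdir -p pics; ls
python3 - <<'E'
from bench import *
import cv2
s=sense();print(s)
for n in ["scene","side","wrist"]:
    p=snapshot(n);cv2.imwrite(f"pics/{n}0.png",p["pixels"][:,:,::-1]);print(n,p["fx"],p["cx"],p["cy"],p["k1"],p["extrinsics"])
    for t in ["yellow_handle","blue_handle","shelf","yellow_plate"]:
        print(t,[(r["pixel"],round(r["score"],2)) for r in pinpoint(n,t)],[(r["box"],round(r["score"],2)) for r in recognise(n,t)])
E
```

```text
pics
{'time': 0.0, 'joint_pos': array([-8.19567274e+01,  7.51507306e+00,  8.53296479e+01,  7.80861741e-04,
        8.72623446e+01, -4.89202956e+00]), 'qd': array([-0.11077535, -0.0505642 ,  0.14834212, -0.01738494,  0.00254106,
       -0.05569805]), 'joint_efforts': array([-8.72239943e-04, -5.69395030e+01, -5.00553632e+01, -3.89288271e-04,
        1.46381758e-02, -7.04945307e-06]), 'tool_pos': array([ 134.31241603, -584.53383308,  403.6409718 ]), 'tcp_rot': array([-1.79893391e+02, -9.90742899e-03,  1.29352549e+01]), 'ft_force': array([-0.11642108, -0.62807347, -0.35547015]), 'wrist_torque': array([ 0.02023739, -0.00379601, -0.04861948]), 'finger_gap': 85.44574044035767}
scene 505.02514787519664 315.1263169684999 238.74015206478708 -0.034199000050975814 [[-7.15616733e-01  6.56588667e-01 -2.38293966e-01  4.06130845e+02]
 [-6.98492748e-01 -6.73054107e-01  2.43117357e-01  2.56254897e+02]
 [-7.56630872e-04  3.40425456e-01  9.40271204e-01  8.23102617e+02]
 [ 0.00000000e+00  0.00000000e+00  0.00000000e+00  1.00000000e+00]]
yellow_handle [([413.6, 240.7], 0.84)] [([339.3, 155.2, 92.3, 102.6], 0.78)]
blue_handle [([359.9, 292.9], 0.97)] [([264.9, 221.7, 117.4, 88.3], 0.57)]
shelf [] [([101.8, 1.7, 376.2, 349.2], 0.7)]Traceback (most recent call last):
  File "<stdin>", line 7, in <module>
ValueError: it knows: blue_handle, shelf, yellow_handle
```

Run:
```python
from bench import *
import cv2
for n in ["side","wrist"]:
    p=snapshot(n);cv2.imwrite(f"pics/{n}0.png",p["pixels"][:,:,::-1]);print(n,p["fx"],p["cx"],p["cy"],p["k1"],p["extrinsics"])
    for t in ["yellow_handle","blue_handle","shelf"]:
        print(t,[(r["pixel"],round(r["score"],2)) for r in pinpoint(n,t)],[(r["box"],round(r["score"],2)) for r in recognise(n,t)])
print(sense()["time"])
```

```text
side 519.598434092307 320.0496668714375 229.78364246125054 -0.030194734627925657 [[ 8.80889969e-01  2.19350270e-01 -4.19426183e-01  2.96744088e+02]
 [-4.72904881e-01  4.45023822e-01 -7.60470099e-01 -4.29385913e+02]
 [ 1.98453216e-02  8.68239171e-01  4.95748834e-01  3.84518119e+02]
 [ 0.00000000e+00  0.00000000e+00  0.00000000e+00  1.00000000e+00]]
yellow_handle [([301.5, 310.3], 0.96)] [([266.7, 240.7, 261.2, 108.3], 0.69)]
blue_handle [([260.1, 253.5], 0.75)] [([231.0, 188.1, 196.1, 77.4], 0.59)]
shelf [([259.8, 251.4], 0.2)] [([255.1, 64.3, 384.9, 411.3], 0.76)]
wrist 427.6342974563965 315.63999787172736 235.26698074741256 -0.034246619049286775 [[ 2.24068962e-01  9.28882269e-01  2.94908172e-01  2.11627058e+02]
 [-9.74572837e-01  2.13856007e-01  6.68834329e-02 -5.67440065e+02]
 [-9.41049142e-04 -3.02395996e-01  9.53181922e-01  3.74049013e+02]
 [ 0.00000000e+00  0.00000000e+00  0.00000000e+00  1.00000000e+00]]
yellow_handle [] []
blue_handle [] []
shelf [] []
1.05
```

View pics/scene0.png

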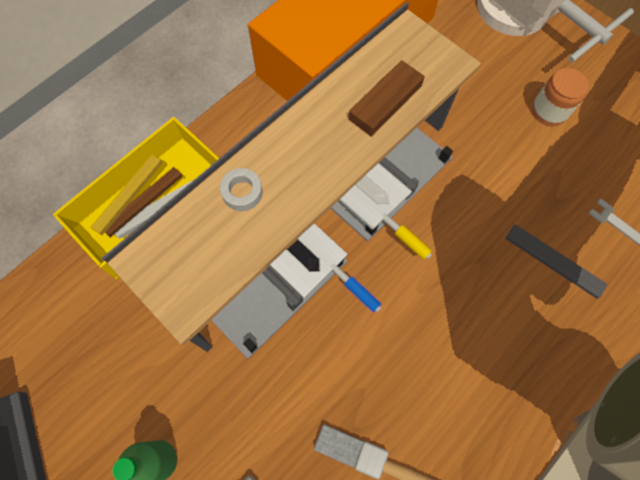

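View pics/side0.png

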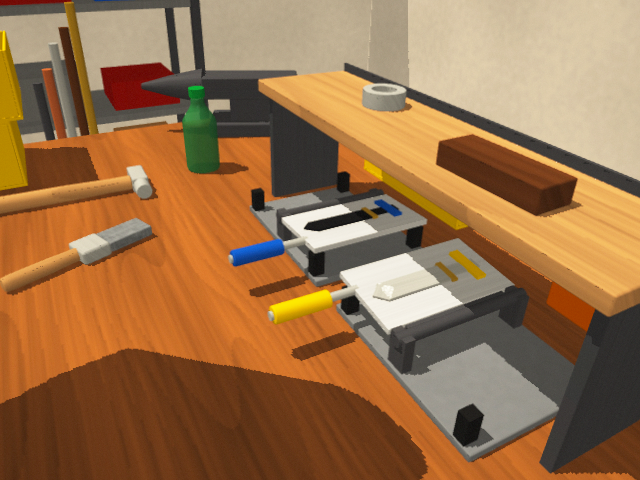

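```bash
cat > h.py <<'E'
import numpy as np, cv2
C={"scene":(505.02514787519664,315.1263169684999,238.74015206478708,-0.034199,[[-7.15616733e-01,6.56588667e-01,-2.38293966e-01,4.06130845e+02],[-6.98492748e-01,-6.73054107e-01,2.43117357e-01,2.56254897e+02],[-7.56630872e-04,3.40425456e-01,9.40271204e-01,8.23102617e+02]]),
"side":(519.598434092307,320.0496668714375,229.78364246125054,-0.030194734627925657,[[8.80889969e-01,2.19350270e-01,-4.19426183e-01,2.96744088e+02],[-4.72904881e-01,4.45023822e-01,-7.60470099e-01,-4.29385913e+02],[1.98453216e-02,8.68239171e-01,4.95748834e-01,3.84518119e+02]])}
def ray(c,px):
    f,cx,cy,k,E=C[c];E=np.array(E)
    u=cv2.undistortPoints(np.array([[px]],float),np.array([[f,0,cx],[0,f,cy],[0,0,1]]),np.array([k,0,0,0.]))[0,0]
    d=E[:,:3]@np.array([u[0],-u[1],-1]);return E[:,3],d/np.linalg.norm(d)
def atz(c,px,z):
    o,d=ray(c,px);return o+d*(z-o[2])/d[2]
def tri(obs):
    A=0;b=0
    for c,px in obs:
        o,d=ray(c,px);P=np.eye(3)-np.outer(d,d);A=A+P;b=b+P@o
    x=np.linalg.solve(A,b);return x,[np.linalg.norm((np.eye(3)-np.outer(ray(c,p)[1],ray(c,p)[1]))@(x-ray(c,p)[0])) for c,p in obs]
E
python3 - <<'E'
from h import *
np.set_printoptions(suppress=True,precision=1)
print(tri([("scene",(413.6,240.7)),("side",(301.5,310.3))]))
print(tri([("scene",(359.9,292.9)),("side",(260.1,253.5))]))
K=[atz("scene",p,193) for p in [(479,65),(180,342)]]
F=[atz("scene",p,205) for p in [(408,8),(104,259)]]
print(K,F); d=K[1]-K[0];print(np.linalg.norm(d),np.degrees(np.arctan2(-d[0],d[1])))
d=F[1]-F[0];print(np.linalg.norm(d),np.degrees(np.arctan2(-d[0],d[1])),np.mean(K+F,0))
E
python3 - <<'E'
import cv2
a=cv2.imread('pics/scene0.png')[120:360,180:460];cv2.imwrite('pics/c1.png',cv2.resize(a,None,fx=2.5,fy=2.5,interpolation=2))
E
```

```text
(array([484.9, -53.3,  49.4]), [np.float64(0.1743244795728499), np.float64(0.174324479572911)])
(array([489.8,  70.8,  46.1]), [np.float64(0.646757562121898), np.float64(0.6467575621217898)])
[array([ 583.8, -283.8,  193. ]), array([590.6, 307.8, 193. ])] [array([ 728.1, -282.4,  205. ]), array([738.5, 306.7, 205. ])]
591.633781613698 -0.6625887265780844
589.1638764789574 -1.0124614834097059 [660.2  12.1 199. ]
```

View pics/c1.png

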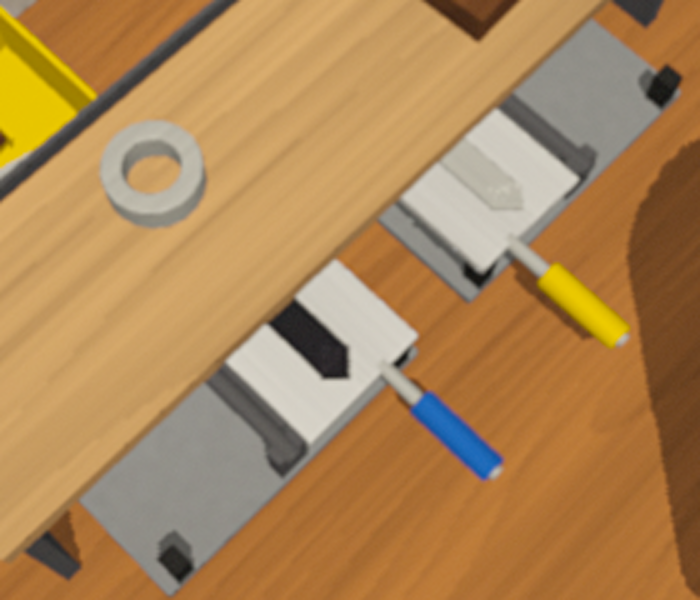

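```bash
cat >> h.py <<'E'
from scipy.spatial.transform import Rotation as R
def rel(s,pos,yaw):
    A=R.from_euler('xyz',s["tcp_rot"],degrees=True);B=R.from_euler('xyz',[180,0,yaw],degrees=True)
    return A.inv().apply(np.array(pos)-s["tool_pos"]).round(1),(A.inv()*B).as_rotvec().round(3)
E
python3 - <<'E'
from bench import *
from h import *
s=sense();print(rel(s,[482,-52,340],178.8))
E
```

```text
(array([ 458.1, -441.4,   64.7]), array([ 0.   , -0.   , -2.895]))
```

Request:
arm_command(
  plan=[
    {"dx": 38,"dy": -37,"dz": 5,"wz": -0.145},
    {"dx": 76,"dy": -74,"dz": 10,"wz": -0.29},
    {"dx": 114,"dy": -110,"dz": 15,"wz": -0.435},
    {"dx": 153,"dy": -147,"dz": 20,"wz": -0.58},
    {"dx": 191,"dy": -184,"dz": 25,"wz": -0.725},
    {"dx": 229,"dy": -221,"dz": 30,"wz": -0.87},
    {"dx": 267,"dy": -257,"dz": 35,"wz": -1.015},
    {"dx": 305,"dy": -294,"dz": 40,"wz": -1.16},
    {"dx": 344,"dy": -331,"dz": 45,"wz": -1.305},
    {"dx": 382,"dy": -368,"dz": 50,"wz": -1.45},
    {"dx": 420,"dy": -405,"dz": 58,"wz": -1.595},
    {"dx": 458,"dy": -441,"dz": 64,"wz": -1.74},
  ],
  squeeze=20,
)

```text
invalid input
```

Run:
```python
from bench import *
from h import *
s=sense();print(s["time"],s["tool_pos"],s["tcp_rot"],s["joint_pos"],rel(s,[482,-52,330],178.8))
```

```text
1.05 [ 134.35563539 -584.77108933  404.6767146 ] [-1.79997586e+02 -8.64181414e-04  1.29356230e+01] [-8.19557676e+01  7.47301353e+00  8.52674074e+01  6.55946495e-04
  8.72620580e+01 -4.89142195e+00] (array([ 458.1, -441.4,   74.7]), array([ 0.   , -0.   , -2.895]))
```

Request:
arm_command(
  plan=[
    {"jaw": 0,"dx": 38,"dy": -37,"dz": 5,"wx": 0,"wy": 0,"wz": -0.145},
    {"jaw": 0,"dx": 76,"dy": -74,"dz": 10,"wx": 0,"wy": 0,"wz": -0.29},
    {"jaw": 0,"dx": 114,"dy": -110,"dz": 15,"wx": 0,"wy": 0,"wz": -0.435},
    {"jaw": 0,"dx": 153,"dy": -147,"dz": 20,"wx": 0,"wy": 0,"wz": -0.58},
    {"jaw": 0,"dx": 191,"dy": -184,"dz": 25,"wx": 0,"wy": 0,"wz": -0.725},
    {"jaw": 0,"dx": 229,"dy": -221,"dz": 30,"wx": 0,"wy": 0,"wz": -0.87},
    {"jaw": 0,"dx": 267,"dy": -257,"dz": 35,"wx": 0,"wy": 0,"wz": -1.015},
    {"jaw": 0,"dx": 305,"dy": -294,"dz": 40,"wx": 0,"wy": 0,"wz": -1.16},
    {"jaw": 0,"dx": 344,"dy": -331,"dz": 45,"wx": 0,"wy": 0,"wz": -1.305},
    {"jaw": 0,"dx": 382,"dy": -368,"dz": 50,"wx": 0,"wy": 0,"wz": -1.45},
    {"jaw": 0,"dx": 420,"dy": -405,"dz": 58,"wx": 0,"wy": 0,"wz": -1.595},
    {"jaw": 0,"dx": 458,"dy": -441,"dz": 64,"wx": 0,"wy": 0,"wz": -1.74},
  ],
  squeeze=20,
)

```text
time: 2.25
tool_pos: [461.4, -82.8, 345.6]
tcp_rot: [179.9, 0.1, 113.0]
ft_force: [0.5, -1.1, -0.5]
finger_gap: 85.3
```

Run:
```python
from bench import *
from h import *
s=sense();print(s["time"],s["tool_pos"],s["tcp_rot"],s["joint_pos"],rel(s,[482,-52,330],178.8))
```

```text
2.25 [461.42994323 -82.80818493 345.60025247] [1.79945196e+02 5.37736454e-02 1.12983827e+02] [-1.64412800e+01 -1.13104547e+01  1.09843510e+02 -6.81015265e-03
  8.13904616e+01 -3.94241182e+01] (array([20.3, 31. , 15.6]), array([ 0.000e+00,  1.000e-03, -1.149e+00]))
```

Request:
arm_command(
  plan=[
    {"jaw": 0,"dx": 0,"dy": 0,"dz": 2,"wx": 0,"wy": 0,"wz": -0.145},
    {"jaw": 0,"dx": 0,"dy": 0,"dz": 4,"wx": 0,"wy": 0,"wz": -0.29},
    {"jaw": 0,"dx": 0,"dy": 0,"dz": 6,"wx": 0,"wy": 0,"wz": -0.435},
    {"jaw": 0,"dx": 0,"dy": 0,"dz": 8,"wx": 0,"wy": 0,"wz": -0.58},
    {"jaw": 0,"dx": 0,"dy": 0,"dz": 10,"wx": 0,"wy": 0,"wz": -0.725},
    {"jaw": 0,"dx": 0,"dy": 0,"dz": 10,"wx": 0,"wy": 0,"wz": -0.87},
    {"jaw": 0,"dx": 0,"dy": 0,"dz": 10,"wx": 0,"wy": 0,"wz": -1.015},
    {"jaw": 0,"dx": 0,"dy": 0,"dz": 10,"wx": 0,"wy": 0,"wz": -1.155},
    {"jaw": 0,"dx": 0,"dy": 0,"dz": 10,"wx": 0,"wy": 0,"wz": -1.155},
    {"jaw": 0,"dx": 0,"dy": 0,"dz": 10,"wx": 0,"wy": 0,"wz": -1.155},
  ],
)

```text
time: 3.25
tool_pos: [460.7, -84.8, 335.5]
tcp_rot: [-180.0, 0.0, 178.6]
ft_force: [-0.3, 0.7, -1.0]
finger_gap: 85.6
```

Run:
```python
from bench import *
from h import *
s=sense();print(s["time"],s["tool_pos"],s["tcp_rot"],s["joint_pos"])
for n in ["side","scene","wrist"]:
    p=snapshot(n);cv2.imwrite(f"pics/{n}1.png",p["pixels"][:,:,::-1])
    print(n,pinpoint(n,"yellow_handle"),p["extrinsics"].round(3).tolist())
```

```text
3.25 [460.68241573 -84.84847325 335.45292279] [-1.79995445e+02  8.82588246e-03  1.78563781e+02] [-1.67099579e+01 -1.08665452e+01  1.10541639e+02 -2.09908877e-03
  8.03151921e+01 -1.05273386e+02]
side [{'pixel': [301.0, 308.8], 'score': 0.94}] [[0.881, 0.219, -0.419, 296.744], [-0.473, 0.445, -0.76, -429.386], [0.02, 0.868, 0.496, 384.518], [0.0, 0.0, 0.0, 1.0]]
scene [{'pixel': [412.8, 239.5], 'score': 0.85}] [[-0.716, 0.657, -0.238, 406.131], [-0.698, -0.673, 0.243, 256.255], [-0.001, 0.34, 0.94, 823.103], [0.0, 0.0, 0.0, 1.0]]
wrist [{'pixel': [367.7, 265.0], 'score': 0.78}] [[0.023, -0.952, -0.304, 384.685], [1.0, 0.022, 0.006, -83.117], [0.001, -0.304, 0.953, 304.718], [0.0, 0.0, 0.0, 1.0]]
```

View pics/side1.png

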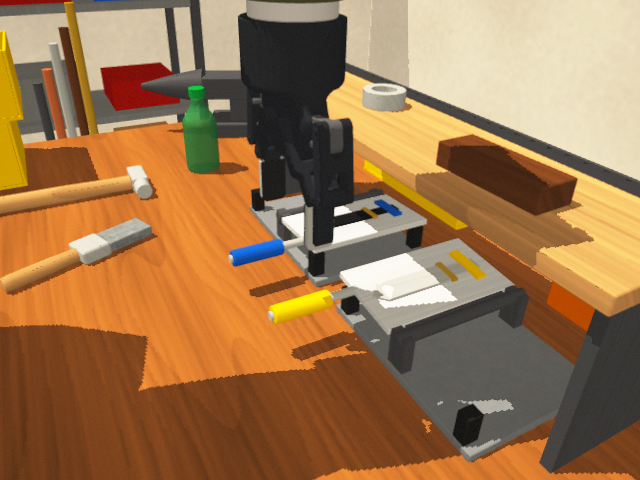

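View pics/wrist1.png

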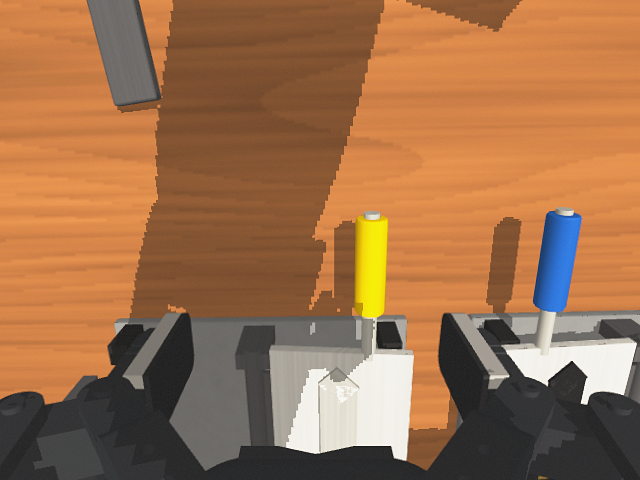

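Run:
```python
from bench import *
from h import *
p=snapshot("wrist"); pt=pinpoint("wrist","yellow_handle"); pb=pinpoint("wrist","blue_handle"); print(pt,pb)
C["wrist"]=(p["fx"],p["cx"],p["cy"],p["k1"],p["extrinsics"][:3])
x,e=tri([("scene",(413.2,240.1)),("side",(301.2,309.5)),("wrist",pt[0]["pixel"])]);print(x,e)
xb,e=tri([("scene",(359.9,292.9)),("side",(260.1,253.5)),("wrist",pb[0]["pixel"])]);print(xb,e)
# yellow handle axis yaw in wrist image: endpoints
a=atz("wrist",(372,217),x[2]);b=atz("wrist",(370,317),x[2]);print(a,b)
s=sense();print(s["time"],s["tool_pos"]);print(rel(s,[x[0]-3,x[1],205+x[2]],178.8),rel(s,[x[0]-3,x[1],155+x[2]],178.8))
```

```text
[{'pixel': [370.8, 266.4], 'score': 0.9}] [{'pixel': [554.4, 260.2], 'score': 0.86}]
[485.96548921 -51.70289753  50.79433665] [np.float64(1.3442121175315151), np.float64(1.6792356866067626), np.float64(2.1624881326242233)]
[489.1649126   71.07775774  45.91281851] [np.float64(0.08152706831021238), np.float64(1.2993997526795338), np.float64(1.3071544464796516)]
[454.65710668 -49.71084847  50.79433665] [523.53497427 -49.73588588  50.79433665]
3.7 [460.67899079 -84.83133091 335.36099154]
(array([-21.6,  33.6,  79.6]), array([ 0., -0., -0.])) (array([-21.6,  33.6, 129.6]), array([ 0., -0., -0.]))
```

Request:
arm_command(
  plan=[
    {"jaw": 0,"dx": -11,"dy": 17,"dz": 15,"wx": 0,"wy": 0,"wz": 0},
    {"jaw": 0,"dx": -22,"dy": 34,"dz": 30,"wx": 0,"wy": 0,"wz": 0},
    {"jaw": 0,"dx": -22,"dy": 34,"dz": 55,"wx": 0,"wy": 0,"wz": 0},
    {"jaw": 0,"dx": -22,"dy": 34,"dz": 80,"wx": 0,"wy": 0,"wz": 0},
    {"jaw": 0,"dx": -22,"dy": 34,"dz": 105,"wx": 0,"wy": 0,"wz": 0},
    {"jaw": 0,"dx": -22,"dy": 34,"dz": 125,"wx": 0,"wy": 0,"wz": 0},
    {"jaw": 0,"dx": -22,"dy": 34,"dz": 130,"wx": 0,"wy": 0,"wz": 0},
    {"jaw": 0,"dx": -22,"dy": 34,"dz": 130,"wx": 0,"wy": 0,"wz": 0},
    {"jaw": 0,"dx": -22,"dy": 34,"dz": 130,"wx": 0,"wy": 0,"wz": 0},
  ],
)

```text
time: 4.6
tool_pos: [484.0, -51.4, 206.5]
tcp_rot: [-180.0, 0.1, 178.8]
ft_force: [-0.0, 0.4, -0.0]
finger_gap: 85.3
```

Run:
```python
from bench import *
from h import *
s=sense();print(s["time"],s["tool_pos"],s["tcp_rot"])
for n in ["side","wrist"]:
    p=snapshot(n);cv2.imwrite(f"pics/{n}2.png",p["pixels"][:,:,::-1])
```

```text
4.6 [483.96660047 -51.43072878 206.489199  ] [-1.79984913e+02  8.05124872e-02  1.78800334e+02]
```

View pics/side2.png

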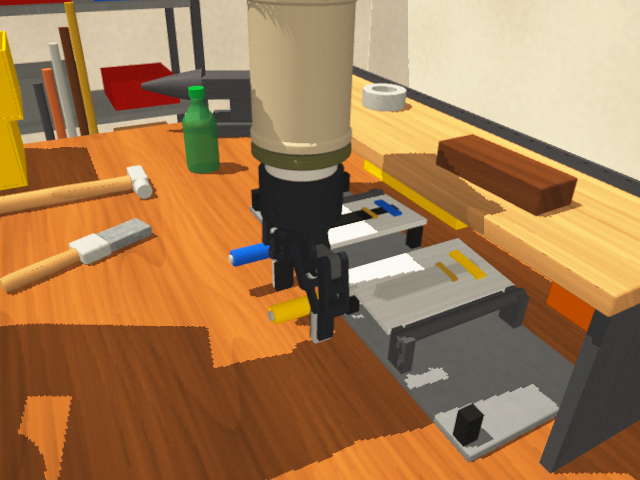

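View pics/wrist2.png

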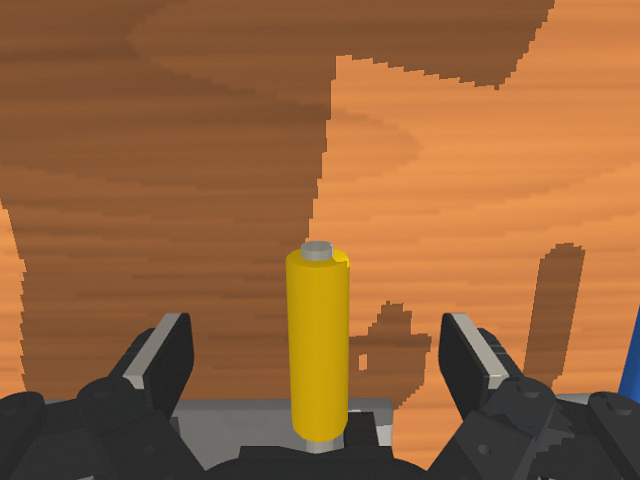

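Request:
arm_command(
  plan=[
    {"jaw": 1,"dx": 0,"dy": 0,"dz": 0,"wx": 0,"wy": 0,"wz": 0},
    {"jaw": 1,"dx": 0,"dy": 0,"dz": 0,"wx": 0,"wy": 0,"wz": 0},
    {"jaw": 1,"dx": 0,"dy": 0,"dz": 0,"wx": 0,"wy": 0,"wz": 0},
    {"jaw": 1,"dx": 0,"dy": 0,"dz": 0,"wx": 0,"wy": 0,"wz": 0},
    {"jaw": 1,"dx": 0,"dy": 0,"dz": 0,"wx": 0,"wy": 0,"wz": 0},
    {"jaw": 1,"dx": 0,"dy": 0,"dz": 0,"wx": 0,"wy": 0,"wz": 0},
    {"jaw": 1,"dx": 0,"dy": 0,"dz": 0,"wx": 0,"wy": 0,"wz": 0},
  ],
  squeeze=25,
)

```text
time: 5.4
tool_pos: [483.4, -50.9, 205.4]
tcp_rot: [180.0, -0.0, 178.8]
ft_force: [-0.4, 4.8, 2.0]
finger_gap: 19.0
```

Request:
arm_command(
  plan=[
    {"jaw": 1,"dx": 0,"dy": -0.9,"dz": -7.9,"wx": 0,"wy": 0,"wz": 0},
    {"jaw": 1,"dx": 0,"dy": -2.6,"dz": -15.8,"wx": 0,"wy": 0,"wz": 0},
    {"jaw": 1,"dx": 0,"dy": -5,"dz": -23.4,"wx": 0,"wy": 0,"wz": 0},
    {"jaw": 1,"dx": 0,"dy": -8.2,"dz": -30.7,"wx": 0,"wy": 0,"wz": 0},
    {"jaw": 1,"dx": 0,"dy": -12.1,"dz": -37.7,"wx": 0,"wy": 0,"wz": 0},
    {"jaw": 1,"dx": 0,"dy": -16.6,"dz": -44.2,"wx": 0,"wy": 0,"wz": 0},
    {"jaw": 1,"dx": 0,"dy": -21.8,"dz": -50.3,"wx": 0,"wy": 0,"wz": 0},
    {"jaw": 1,"dx": 0,"dy": -21.8,"dz": -50.3,"wx": 0,"wy": 0,"wz": 0},
  ],
)

```text
time: 6.2
tool_pos: [483.1, -74.7, 256.4]
tcp_rot: [-179.8, 0.1, 178.8]
ft_force: [2.0, -6.0, -4.3]
finger_gap: 19.2
```

Run:
```python
from bench import *
from h import *
s=sense();print(s["time"],s["tool_pos"],s["tcp_rot"],s["ft_force"],s["wrist_torque"])
for n in ["side"]:
    p=snapshot(n);cv2.imwrite(f"pics/{n}3.png",p["pixels"][:,:,::-1])
```

```text
6.2 [483.09155235 -74.73966027 256.36091617] [-1.79842860e+02  5.81547464e-02  1.78766399e+02] [ 1.9861801  -5.98705962 -4.29453394] [-0.90826839 -0.38865942  0.09720747]
```

View pics/side3.png

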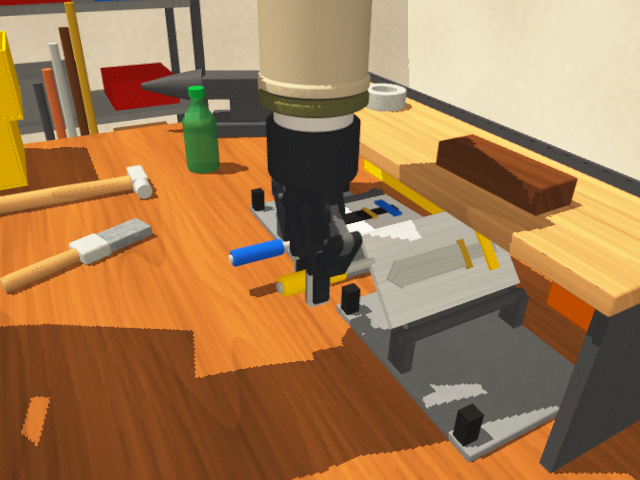

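Request:
arm_command(
  plan=[
    {"jaw": 1,"dx": 0,"dy": -5.8,"dz": -5.5,"wx": 0,"wy": 0,"wz": 0},
    {"jaw": 1,"dx": 0,"dy": -12.1,"dz": -10.4,"wx": 0,"wy": 0,"wz": 0},
    {"jaw": 1,"dx": 0,"dy": -18.9,"dz": -14.7,"wx": 0,"wy": 0,"wz": 0},
    {"jaw": 1,"dx": 0,"dy": -26.1,"dz": -18.2,"wx": 0,"wy": 0,"wz": 0},
    {"jaw": 1,"dx": 0,"dy": -33.5,"dz": -21,"wx": 0,"wy": 0,"wz": 0},
    {"jaw": 1,"dx": 0,"dy": -41.3,"dz": -23.1,"wx": 0,"wy": 0,"wz": 0},
    {"jaw": 1,"dx": 0,"dy": -49.2,"dz": -24.4,"wx": 0,"wy": 0,"wz": 0},
    {"jaw": 1,"dx": 0,"dy": -58,"dz": -24.9,"wx": 0,"wy": 0,"wz": 0},
    {"jaw": 1,"dx": 0,"dy": -65.9,"dz": -24.5,"wx": 0,"wy": 0,"wz": 0},
    {"jaw": 1,"dx": 0,"dy": -73.8,"dz": -23.3,"wx": 0,"wy": 0,"wz": 0},
    {"jaw": 1,"dx": 0,"dy": -73.8,"dz": -23.3,"wx": 0,"wy": 0,"wz": 0},
  ],
)

```text
time: 7.35
tool_pos: [482.1, -146.9, 277.1]
tcp_rot: [179.9, 0.1, 178.8]
ft_force: [20.6, 1.2, -26.0]
finger_gap: 19.1
```

Run:
```python
from bench import *
from h import *
s=sense();print(s["time"],s["tool_pos"],s["tcp_rot"],s["ft_force"],s["wrist_torque"],s["joint_pos"])
for n in ["side","wrist"]:
    p=snapshot(n);cv2.imwrite(f"pics/{n}4.png",p["pixels"][:,:,::-1])
```

```text
7.35 [ 482.0520254  -146.86140343  277.09037143] [1.79891537e+02 1.48776129e-01 1.78777953e+02] [ 20.6246253    1.21867798 -26.01273764] [ 0.14907948 -3.24645466  0.13756818] [ -22.83467305   -1.73908695  108.49651469    0.16262304   73.14427001
 -111.65978843]
```

View pics/side4.png

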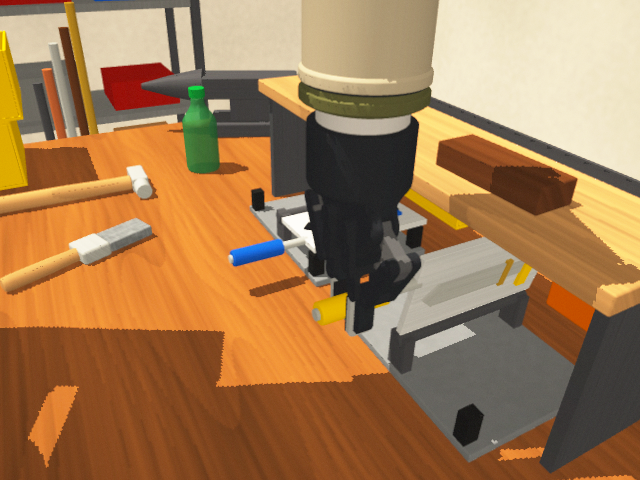

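View pics/wrist4.png

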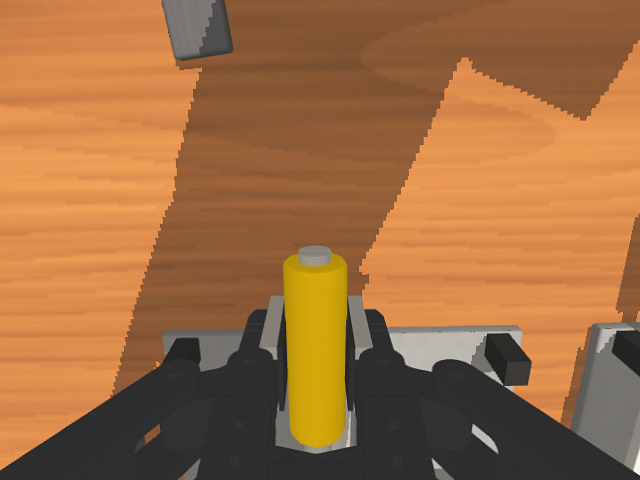

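Request:
arm_command(
  plan=[
    {"jaw": 1,"dx": -1,"dy": 0,"dz": 2,"wx": 0,"wy": 0,"wz": 0},
    {"jaw": 1,"dx": -2,"dy": -3,"dz": 3.5,"wx": 0,"wy": 0,"wz": 0},
    {"jaw": 1,"dx": -2,"dy": -7.8,"dz": 4.9,"wx": 0,"wy": 0,"wz": 0},
    {"jaw": 1,"dx": -2,"dy": -15.3,"dz": 7.7,"wx": 0,"wy": 0,"wz": 0},
    {"jaw": 1,"dx": -2.2,"dy": -22.5,"dz": 11.2,"wx": 0,"wy": 0,"wz": 0},
    {"jaw": 1,"dx": -2.4,"dy": -22.5,"dz": 11.2,"wx": 0,"wy": 0,"wz": 0},
  ],
)

```text
time: 8.05
tool_pos: [482.8, -170.9, 267.2]
tcp_rot: [-179.9, -0.1, 178.7]
ft_force: [-5.3, -4.5, -0.8]
finger_gap: 19.0
```

Run:
```python
from bench import *
s=sense();print(s["time"],s["tool_pos"],s["tcp_rot"],s["ft_force"],s["wrist_torque"],s["finger_gap"])
```

```text
8.05 [ 482.8164125  -170.91928013  267.189385  ] [-1.79928664e+02 -6.90575055e-02  1.78741092e+02] [-5.29743299 -4.4584667  -0.79499643] [-0.76926881  0.55917787  0.18458776] 19.042632277003804
```

Request:
arm_command(
  plan=[
    {"jaw": 1,"dx": 0,"dy": -6.8,"dz": 4.2,"wx": 0,"wy": 0,"wz": 0},
    {"jaw": 1,"dx": 0,"dy": -13.1,"dz": 9,"wx": 0,"wy": 0,"wz": 0},
    {"jaw": 1,"dx": 0,"dy": -19,"dz": 14.5,"wx": 0,"wy": 0,"wz": 0},
    {"jaw": 1,"dx": 0,"dy": -24.3,"dz": 20.5,"wx": 0,"wy": 0,"wz": 0},
    {"jaw": 1,"dx": 0,"dy": -29,"dz": 27,"wx": 0,"wy": 0,"wz": 0},
    {"jaw": 1,"dx": 0,"dy": -33,"dz": 33.9,"wx": 0,"wy": 0,"wz": 0},
    {"jaw": 1,"dx": 0,"dy": -36.2,"dz": 41.2,"wx": 0,"wy": 0,"wz": 0},
    {"jaw": 1,"dx": 0,"dy": -36.2,"dz": 41.2,"wx": 0,"wy": 0,"wz": 0},
  ],
)

```text
time: 8.85
tool_pos: [482.4, -205.9, 225.1]
tcp_rot: [180.0, -0.0, 178.8]
ft_force: [-0.7, -0.8, -6.3]
finger_gap: 19.0
```

Run:
```python
from bench import *
from h import *
s=sense();print(s["time"],s["tool_pos"],s["tcp_rot"],s["ft_force"],s["wrist_torque"],s["finger_gap"])
p=snapshot("side");cv2.imwrite(f"pics/side5.png",p["pixels"][:,:,::-1])
```

```text
8.85 [ 482.38618694 -205.86301629  225.0965368 ] [ 1.79987510e+02 -3.08709686e-02  1.78790872e+02] [-0.65134226 -0.79139722 -6.25260812] [-0.04733166  0.00726966  0.10497295] 18.952910444079045
```

View pics/side5.png

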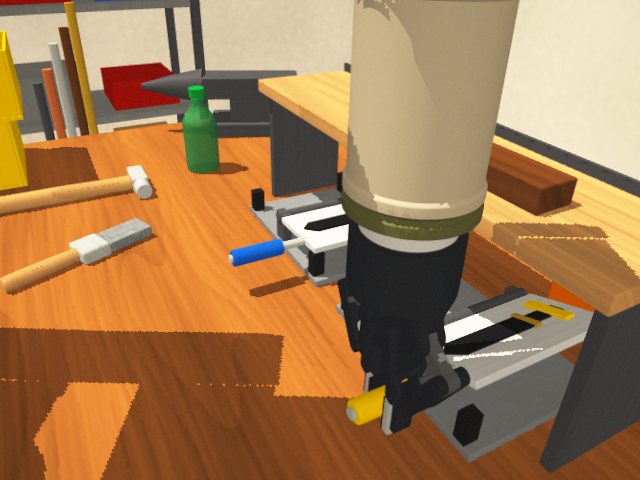

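Request:
arm_command(
  plan=[
    {"jaw": 1,"dx": 0,"dy": -2.5,"dz": 7.6,"wx": 0,"wy": 0,"wz": 0},
    {"jaw": 1,"dx": 0,"dy": -4.2,"dz": 15.4,"wx": 0,"wy": 0,"wz": 0},
    {"jaw": 1,"dx": 0,"dy": -5.2,"dz": 20,"wx": 0,"wy": 0,"wz": 0},
    {"jaw": 1,"dx": 0,"dy": -5.4,"dz": 23,"wx": 0,"wy": 0,"wz": 0},
    {"jaw": 1,"dx": 0,"dy": -5.4,"dz": 25,"wx": 0,"wy": 0,"wz": 0},
    {"jaw": 1,"dx": 0,"dy": -5.4,"dz": 25,"wx": 0,"wy": 0,"wz": 0},
  ],
)

```text
time: 9.5
tool_pos: [482.4, -210.6, 201.3]
tcp_rot: [180.0, -0.0, 178.8]
ft_force: [-1.8, 3.2, -5.2]
finger_gap: 19.2
```

Request:
arm_command(
  plan=[
    {"jaw": 1,"dx": 0,"dy": 0,"dz": 1.5,"wx": 0,"wy": 0,"wz": 0},
    {"jaw": 1,"dx": 0,"dy": 0,"dz": 3,"wx": 0,"wy": 0,"wz": 0},
    {"jaw": 1,"dx": 0,"dy": 0,"dz": 4,"wx": 0,"wy": 0,"wz": 0},
    {"jaw": 1,"dx": 0,"dy": 0,"dz": 4,"wx": 0,"wy": 0,"wz": 0},
  ],
)

```text
time: 9.9
tool_pos: [482.5, -210.7, 198.2]
tcp_rot: [180.0, -0.0, 178.8]
ft_force: [-6.2, 4.8, 5.6]
finger_gap: 18.9
```

Run:
```python
from bench import *
from h import *
s=sense();print(s["time"],s["tool_pos"],s["ft_force"],s["finger_gap"])
p=snapshot("side");cv2.imwrite(f"pics/side6.png",p["pixels"][:,:,::-1])
```

```text
9.9 [ 482.48746776 -210.67016944  198.21034803] [-6.16777407  4.83599754  5.56158669] 18.86171847775925
```

View pics/side6.png

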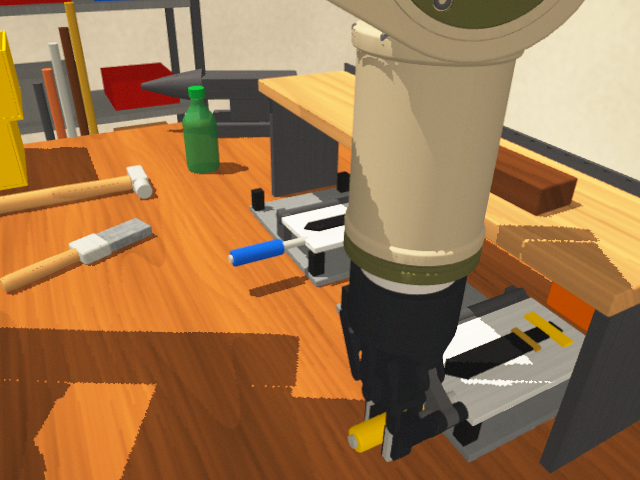

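Request:
arm_command(
  plan=[
    {"jaw": 1,"dx": 0,"dy": 0,"dz": 1,"wx": 0,"wy": 0,"wz": 0},
    {"jaw": 1,"dx": 0,"dy": 0,"dz": 2,"wx": 0,"wy": 0,"wz": 0},
    {"jaw": 1,"dx": 0,"dy": 0,"dz": 2,"wx": 0,"wy": 0,"wz": 0},
    {"jaw": 1,"dx": 0,"dy": 0,"dz": 2,"wx": 0,"wy": 0,"wz": 0},
  ],
)

```text
time: 10.35
tool_pos: [482.6, -210.7, 197.9]
tcp_rot: [180.0, -0.0, 178.8]
ft_force: [-14.9, 10.5, 23.1]
finger_gap: 19.1
```

Request:
arm_command(
  plan=[
    {"jaw": 0,"dx": 0,"dy": 0,"dz": 0,"wx": 0,"wy": 0,"wz": 0},
    {"jaw": 0,"dx": 0,"dy": 0,"dz": 0,"wx": 0,"wy": 0,"wz": 0},
    {"jaw": 0,"dx": 0,"dy": 0,"dz": 0,"wx": 0,"wy": 0,"wz": 0},
    {"jaw": 0,"dx": 0,"dy": 0,"dz": 0,"wx": 0,"wy": 0,"wz": 0},
    {"jaw": 0,"dx": 0,"dy": 0,"dz": 0,"wx": 0,"wy": 0,"wz": 0},
    {"jaw": 0,"dx": 0,"dy": 0,"dz": 0,"wx": 0,"wy": 0,"wz": 0},
  ],
)

```text
time: 10.95
tool_pos: [482.5, -211.1, 195.5]
tcp_rot: [-180.0, 0.0, 178.8]
ft_force: [-0.4, 0.3, 1.0]
finger_gap: 85.4
```

Request:
arm_command(
  plan=[
    {"jaw": 0,"dx": 0,"dy": 0,"dz": -15,"wx": 0,"wy": 0,"wz": 0},
    {"jaw": 0,"dx": 0,"dy": 0,"dz": -35,"wx": 0,"wy": 0,"wz": 0},
    {"jaw": 0,"dx": 0,"dy": 0,"dz": -65,"wx": 0,"wy": 0,"wz": 0},
    {"jaw": 0,"dx": 0,"dy": 0,"dz": -95,"wx": 0,"wy": 0,"wz": 0},
    {"jaw": 0,"dx": 0,"dy": 0,"dz": -130,"wx": 0,"wy": 0,"wz": 0},
    {"jaw": 0,"dx": 15,"dy": -15,"dz": -150,"wx": 0,"wy": 0,"wz": 0},
    {"jaw": 0,"dx": 40,"dy": -50,"dz": -160,"wx": 0,"wy": 0,"wz": 0},
    {"jaw": 0,"dx": 65,"dy": -90,"dz": -160,"wx": 0,"wy": 0,"wz": 0},
    {"jaw": 0,"dx": 80,"dy": -130,"dz": -160,"wx": 0,"wy": 0,"wz": 0},
    {"jaw": 0,"dx": 80,"dy": -130,"dz": -160,"wx": 0,"wy": 0,"wz": 0},
    {"jaw": 0,"dx": 80,"dy": -130,"dz": -160,"wx": 0,"wy": 0,"wz": 0},
  ],
)

```text
time: 12.05
tool_pos: [399.3, -340.1, 356.6]
tcp_rot: [-180.0, 0.0, 178.7]
ft_force: [0.1, 1.3, 0.0]
finger_gap: 85.6
```

Run:
```python
from bench import *
from h import *
s=sense();print(s["time"],s["tool_pos"],s["ft_force"],s["finger_gap"])
px=[]
for n in ["side","scene"]:
    p=snapshot(n);cv2.imwrite(f"pics/{n}7.png",p["pixels"][:,:,::-1]);y=pinpoint(n,"yellow_handle");b=pinpoint(n,"blue_handle");print(n,y,b);px.append((n,y,b))
for k in (1,2):
    try: print(tri([(q[0],q[k][0]["pixel"]) for q in px]))
    except Exception as e: print(e)
```

```text
12.05 [ 399.2548865  -340.06967716  356.59371288] [0.13579698 1.26722089 0.04367129] 85.61177398251108
side [] [{'pixel': [258.1, 251.8], 'score': 0.81}]
scene [{'pixel': [471.5, 178.7], 'score': 0.69}] [{'pixel': [362.3, 292.7], 'score': 0.73}]
list index out of range
(array([486.71129448,  69.04731894,  50.4156968 ]), [np.float64(0.5379799414959209), np.float64(0.537979941495777)])
```

View pics/side7.png

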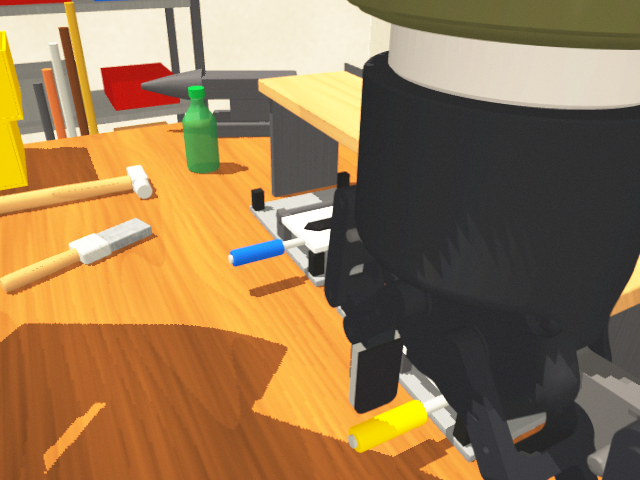

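View pics/scene7.png

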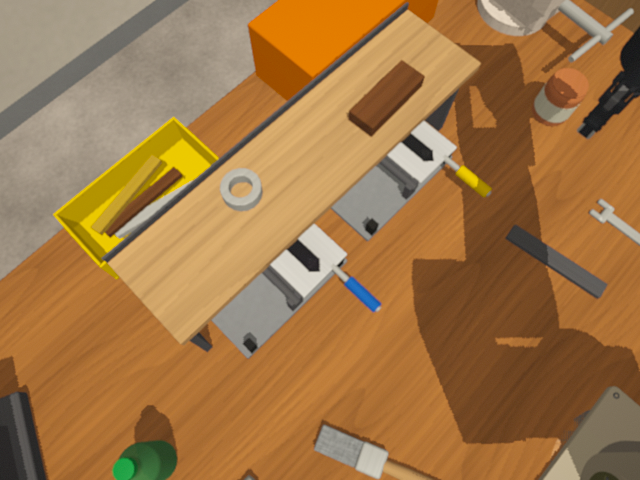

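Request:
arm_command(
  plan=[
    {"jaw": 0,"dx": 0,"dy": 40,"dz": -20,"wx": 0,"wy": 0,"wz": 0},
    {"jaw": 0,"dx": 0,"dy": 85,"dz": -40,"wx": 0,"wy": 0,"wz": 0},
    {"jaw": 0,"dx": 0,"dy": 130,"dz": -60,"wx": 0,"wy": 0,"wz": 0},
    {"jaw": 0,"dx": 0,"dy": 175,"dz": -60,"wx": 0,"wy": 0,"wz": 0},
    {"jaw": 0,"dx": 0,"dy": 220,"dz": -60,"wx": 0,"wy": 0,"wz": 0},
    {"jaw": 0,"dx": 0,"dy": 265,"dz": -60,"wx": 0,"wy": 0,"wz": 0},
    {"jaw": 0,"dx": 0,"dy": 310,"dz": -60,"wx": 0,"wy": 0,"wz": 0},
    {"jaw": 0,"dx": 0,"dy": 310,"dz": -60,"wx": 0,"wy": 0,"wz": 0},
    {"jaw": 0,"dx": 0,"dy": 310,"dz": -60,"wx": 0,"wy": 0,"wz": 0},
  ],
)

```text
time: 13.25
tool_pos: [406.2, -28.0, 415.7]
tcp_rot: [-180.0, 0.0, 179.1]
ft_force: [0.4, -0.9, 0.1]
finger_gap: 85.0
```

Run:
```python
from bench import *
from h import *
s=sense();print(s["time"],s["tool_pos"],s["ft_force"],s["finger_gap"])
px=[]
for n in ["side","scene"]:
    p=snapshot(n);cv2.imwrite(f"pics/{n}8.png",p["pixels"][:,:,::-1]);y=pinpoint(n,"yellow_handle");b=pinpoint(n,"blue_handle");print(n,y,b);px.append((n,y,b))
for k in (1,2):
    try: print(tri([(q[0],q[k][0]["pixel"]) for q in px]))
    except Exception as e: print(e)
```

```text
13.25 [406.18184002 -28.02017176 415.71307025] [ 0.41485525 -0.93149099  0.0516457 ] 85.04104062373972
side [{'pixel': [388.2, 428.6], 'score': 0.8}] [{'pixel': [258.8, 251.9], 'score': 0.58}]
scene [{'pixel': [471.1, 183.0], 'score': 0.78}] [{'pixel': [362.8, 292.7], 'score': 0.67}]
(array([ 484.58628584, -208.62167812,   38.30092026]), [np.float64(0.986410132116808), np.float64(0.986410132116723)])
(array([486.71124418,  68.34566022,  50.50398952]), [np.float64(1.1270786709095175), np.float64(1.127078670909393)])
```

View pics/side8.png

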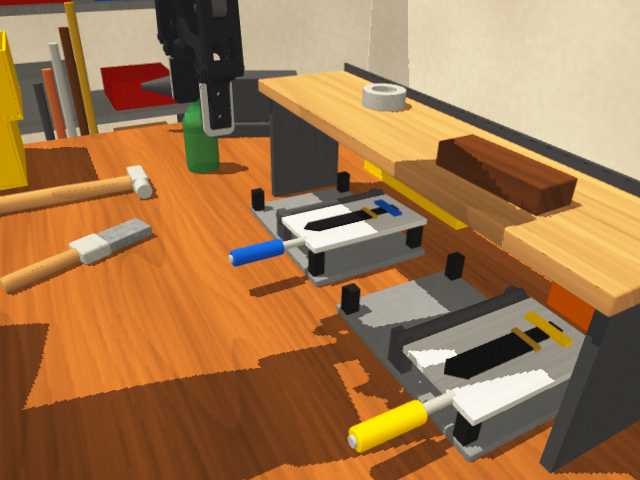

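Run:
```python
import cv2,numpy as np
a=cv2.imread('pics/side0.png').astype(int);b=cv2.imread('pics/side8.png').astype(int)
d=abs(a-b).max(2);print("blue region changed px",(d[180:275,228:300]>60).sum())
from bench import *
print(hand_in())
```

```text
blue region changed px 0
the job is handed in; nothing more can be done
None
```

The yellow-handled plate is turned right over and lies flat on the rests on the right of its hinge, black face up. The job is handed in; no verdict was reported.

I gripped its sleeve from above, led it along the 80 mm arc past upright and down to the end stop. There a further 2 mm of commanded push moved it only about 0.3 mm and raised the force to 23 N. I then opened the jaws and backed clear.

**Last checks:**
- **Plate:** the side picture shows it flat with the black blade up. The handle was located at about y = -209 mm and z = 38 mm. Flat should be 45 mm, so the camera height reads 7 mm low; I trusted the hard stop and the picture over it.
- **Blue plate:** I saw no sign that it moved. No pixels changed around its handle and front post in the side camera between start and end. The detector's height for its handle differed by about 4 mm between looks (46 and then 50 mm), which I took as detector noise.
- **Forces and shelf:** the highest wrist reading I saw was about 33 N, just past upright, from a small arc mismatch that I corrected. The end picture shows the shelf and the things on it where they were.
- **Time and arm:** the last reading before handing in was about 13 s, with the arm touching nothing.

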